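# Lay out the mould fitter's tool tray in order of use

## Robot

A 6-joint arm with a two-finger parallel gripper is mounted at the origin on the work surface. World frame = base frame: x ahead of the robot, y to its left, z up, the work surface at z = 0. Lengths are in m, angles in rad, forces in N, time in s.
With the tool pointing down it reaches from about 0.35 to 0.85 m from the base axis. Payload 8.1 kg.
Tool frame: the origin (TCP) lies at the very end of the fingers, on their centre line; the grasp point (between the pads) lies 19 mm behind it (tcp_to_grasp is the distance from the TCP to the grasp point, in m); z points along the fingers, y is the line along which they close (so a half turn about z gives the same grasp; the last joint's range is limited). The gripper opens to 93 mm and grips with 3 to 60 N. Pads are 15 mm wide; open, the fingers measure 128 mm over their backs; the gripper's body (75 mm by 188 mm) begins 65 mm behind the grasp point.
Start: joints at [-0.085, 0.13, 1.488, -0, 1.523, -0.085], TCP at [0.6, 0, 0.219] pointing down, gripper open.
Joint ranges: [-2.96, 2.96], [-0.89, 2.26], [0.02, 2.5], [-1.34, 4.48], [0, 2.73], [-2.66, 2.66]. Speed limits (rad/s): [2.39, 2.39, 2.79, 3.14, 3.14, 3.14].

## Interface

Orientations are given as a rotation vector (axis times angle).
In Python, from plant import * gives the robot as it stands. The module is installed in compiled form; this text tells all that it offers.
- The arm moves only by the tool servo_tool, never from a script. Its argument "commands" is a list of rows, each a list of 5 numbers: the gripper command: -1 is shut, 1 is fully open, values between are in proportion, then the shift along the tool's x, y, z in units of 0.02 m (1.0 is 0.02 m), then the turn about the tool's z in units of 60 degrees (1.0 is 60 degrees). In form: [[claw, tx, ty, tz, roll], ...]. A call has 1 to 10 rows; each row shifts and turns the commanded pose from where the row before left it, along the tool's axes as they then stand; what a row does not reach is not made up. A row lasts 1/8 s, in which the tool goes at most 62.5 mm and 10.7 degrees, less where a joint would pass 70% of its speed; a pose out of reach is approached as far as the arm can. A call with a number of a shift or a turn outside -1 to 1 is refused whole. A call with a gripper value outside its range is refused whole. The fingers move at their own pace and stop on an object; "newtons" is the grip in N (left out, the last holds). Time passes only in rows, so rows that do not move let the fingers close. It gives the time, the measured TCP pose, the force, the opening and the grip force at its end, in the units of the state.
- sense(): the state, without advancing time (a new reading comes with each control period).
- grab_frame(name): name is "scene" or "side" or "wrist"; returns the picture (400x640x3 uint8, red, green, blue); there is no depth.
- get_calibration(name): a dict with "camera_matrix" (3x3 intrinsics, pixels), "R" (3x3) and "t" (3): a world point X has camera coordinates R X + t. Camera axes: x right, y down, z forward; pixel columns grow to the right and rows downward; lengths in m; the calibration is good to about 2 mm. A picture is of the moment at which its call begins: read the wrist's pose just before it. get_calibration takes no time and is no camera call; for the wrist camera it gives the pose at the moment of the call.
- close_job(): hands the job in; it is judged then, once.
Trained networks look in the newest picture that a camera, given by its name, has taken for a name from the list of things; names that differ only in an ending like _2 or _b are one class to them, and where a whole thing is asked for, a point or a joint stands for the part that bears it (a point fixed in the world has none). Each returns a list of dicts, best first, with "p" (0 to 1); they miss things now and then, are a little off and sometimes report something else, mostly with a low value. They report only what shows in the picture. A call takes as long as a camera call. They do not tell look-alikes from the thing itself.
- find_in(name, camera): "at" ([x, y, z] in m, in world coordinates, good to about 4 mm: the middle of the surface that is visible of it).
- silhouettes(name, camera): "region" (400x640 bool, what is visible of it).
- landmark_of(name, camera): "at" ([x, y, z] in m, in world coordinates, good to about 4 mm: a listed point, or the origin of a listed thing).
The state is a dict: "t": time; "joint_pos": joint angles; "qvel": joint speeds; "joint_torque": joint torques, N m; "tcp_pos": TCP position; "ee_rot": TCP orientation; "ft_force": force on the tool from outside, world axes, zero at the start; "torque": the same for the moment, N m; "gripper_width": finger opening in m; "grasp_force": force on a finger pad.
Only numpy, scipy, OpenCV 4.12 (cv2) and the standard library are available. Lean on these libraries where they do the work, as an engineer would, in place of code of your own. Each camera call takes 0.05 s, during which the arm holds its last target. There are 200 camera calls.

## Task

The mould will be scraped, then filed, then brushed, and the scraper already lies in the first lane of the green tray. Lay the orange-handled file in the middle lane next to it and the wooden brush with brass bristles in the last lane, each flat and lengthwise between the lane's edges, wholly inside the tray and with its handle towards the robot like the scraper's. Set them down rather than dropping them, and leave the scraper, screwdriver, mallet and ring where they are.

Things in the scene. Friction and masses are not known exactly. Their poses are not given: they have to be found in the camera images.
- tray: Green metal tray, fixed to the bench, 258 mm (x) by 263 (y). Floor 3 mm thick; rim 4 thick, top 12 above the bench; two white dividers along x, 3 thick, tops 8 above the bench, make three lanes 85 mm apart (82 clear, 250 long inside). Origin: centre of its underside, on the bench. x along the lanes away from the robot, y across them to the left, z up.
- lane1 (a point): Centre of the floor of the first (leftmost, tray y = +85 mm) lane, where the scraper lies; 3 mm above the bench, axes as the tray's.
- lane2 (a point): Centre of the floor of the middle lane (tray y = 0); 3 mm above the bench, axes as the tray's. A tool lies centred lengthwise when its origin is 20 mm behind this point (-x).
- lane3 (a point): Centre of the floor of the last (rightmost, tray y = -85 mm) lane; 3 mm above the bench, axes as the tray's. A tool lies centred lengthwise when its origin is 20 mm behind this point (-x).
- file: Flat file with an orange plastic handle and a dark steel blade 80 mm long, 17 mm wide, 6 mm thick, held 10 mm above the bench. 180 mm long, 0.11 kg; handle a bar 100 long, 20 wide (y), 26 high, on whose underside it lies. Origin: handle's underside, 70 mm from the butt, 30 from its front end, near the centre of mass; head ends 110 ahead. x from handle to head, z up.
- file_tip (a point): Tip of the file's blade, 110 mm ahead of the file's origin and 13 mm above its underside.
- brush: Brush of pale wood, lying bristles up: brass bristles 66 mm long, 18 mm wide, on top of a head 20 mm wide, their tops 30 mm above the bench. 180 mm long, 0.11 kg; handle a bar 100 long, 20 wide (y), 26 high, on whose underside it lies. Origin: handle's underside, 70 mm from the butt, 30 from its front end, near the centre of mass; head ends 110 ahead. x from handle to head, z up.
- brush_tip (a point): Front end of the brush's head, 110 mm ahead of the brush's origin and 13 mm above its underside.
- scraper: Scraper with a blue plastic handle and a bright steel blade 30 mm wide; already in the first lane, to be left there. 180 mm long, 0.11 kg; handle a bar 100 long, 20 wide (y), 26 high, on whose underside it lies. Origin: handle's underside, 70 mm from the butt, 30 from its front end, near the centre of mass; head ends 110 ahead. x from handle to head, z up.
- scraper_tip (a point): Front edge of the scraper's blade, 110 mm ahead of its origin and 13 mm above its underside.
- screwdriver: Screwdriver with a red plastic handle and a thin steel shaft 7 mm thick; a bystander. 180 mm long, 0.11 kg; handle a bar 100 long, 20 wide (y), 26 high, on whose underside it lies. Origin: handle's underside, 70 mm from the butt, 30 from its front end, near the centre of mass; head ends 110 ahead. x from handle to head, z up.
- mallet: Soft-faced mallet, steel head 98 mm long and 40 mm thick with one green and one white face, wooden handle 200 mm long; lies flat, a bystander. Origin: on the bench under the middle of the head; the handle runs along -x, the head along y.
- ring: Bright metal locating ring, 90 mm across, 56 mm hole, 14 mm high, lying flat; a bystander. Origin: centre of its underside.
Not all that is in view belongs to the job. What is shaped like the scraper but pink or turquoise is not meant.

How it is judged:
By the outcome, as a careful person would: the job done as asked, in the order asked, and still so for the second after the job is handed in, with the robot touching nothing.
It also fails if it takes over 58 s, if anything falls off the work surface, if the arm or the gripper's body presses on something with over 40 N, if the wrist force passes 120 N, or if a joint passes its speed limit or range.

## Working session

There is one attempt and no reset: what is moved stays moved. The work goes in short steps, Python scripts to look and compute and a tool call to move; the robot and the scene stay as the last step left them, time stands still between calls to the robot, and variables do not carry over. Pictures are saved under pics/ and viewed, at most 10 in all, crops included, and the job is handed in when it is done.

Besides the shell and the picture viewer there is one more tool, called after "Request:" by a JSON object that holds its "method" and its "body", one argument or row to a line. servo_tool: Moves the arm, as the interface text tells. Shifts and turns lie within -1 to 1; 1 stands for 0.02 m of shift or 60 degrees of turn. Its arguments: {"type":"object","properties":{"commands":{"type":"array"},"newtons":{"type":"number"}},"required":["commands"]}

```bash
mkdir -p pics; python3 - <<'E'
from plant import *
import cv2, numpy as np
s=sense(); print(s['t'],s['tcp_pos'],s['ee_rot'],s['gripper_width'])
f=grab_frame("scene"); cv2.imwrite("pics/s1.png",f[:,:,::-1])
for n in ["tray","lane2","lane3","file","file_tip","brush","brush_tip","scraper","scraper_tip","screwdriver","mallet","ring"]:
    print(n,[(np.round(d['at'],3).tolist(),round(d['p'],2)) for d in landmark_of(n,"scene")][:4])
g=grab_frame("side"); cv2.imwrite("pics/d1.png",g[:,:,::-1])
E
```

```text
0.0 [5.99436691e-01 8.80367516e-05 2.17587761e-01] [-2.22045852e+00 -2.22044212e+00  1.83710016e-03] 0.09289535061677179
tray [([0.571, 0.216, -0.001], 0.7)]
lane2 [([0.552, 0.134, -0.0], 0.94), ([0.593, 0.3, -0.0], 0.88), ([0.57, 0.217, -0.0], 0.57)]
lane3 [([0.552, 0.134, -0.0], 0.94), ([0.593, 0.3, -0.0], 0.88), ([0.57, 0.217, -0.0], 0.57)]
file [([0.772, 0.013, -0.002], 0.62)]
file_tip [([0.55, -0.278, 0.015], 0.83)]
brush [([0.524, -0.155, 0.002], 0.95)]
brush_tip [([0.632, -0.173, 0.013], 0.59)]
scraper [([0.396, 0.541, -0.002], 0.95), ([0.676, 0.527, 0.001], 0.91), ([0.577, 0.312, 0.001], 0.66), ([0.235, 0.304, -0.006], 0.56)]
scraper_tip [([0.448, 0.436, 0.014], 0.96), ([0.33, 0.364, 0.01], 0.71), ([0.684, 0.287, 0.016], 0.65), ([0.669, 0.413, 0.011], 0.55)]
screwdriver [([0.452, -0.05, -0.001], 0.76)]
mallet [([0.745, -0.13, -0.0], 0.91)]
ring [([0.77, 0.012, -0.0], 0.67), ([0.75, -0.128, 0.003], 0.4)]
```

View pics/s1.png

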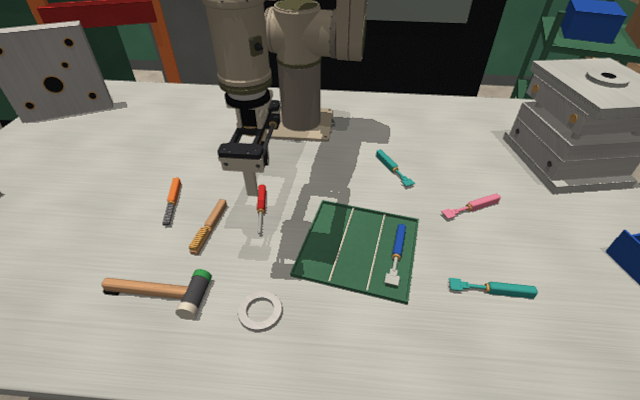

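View pics/d1.png

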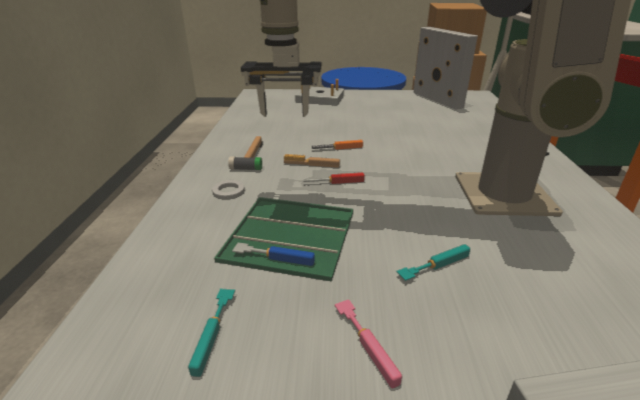

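The scene picture shows, for the file: the orange handle at (175,188) with its dark blade at (168,213). The red screwdriver at (262,198) could be taken for it. For the brush: pale wood with brass bristles at (208,226), with the mallet's wooden handle at (145,288) as its look-alike. The tray is at (357,250), with the scraper in the lane at image right, so the last lane is at image left. The side view agrees: file (340,146), brush (312,160), tray (290,235). Next I'll fit the poses and check the choice in a crop.

```bash
cat > h.py <<'E'
from plant import *
import cv2, numpy as np
from scipy.optimize import minimize
def proj(P,c):
    return cv2.projectPoints(np.asarray(P,float),cv2.Rodrigues(np.array(c['R']))[0],np.array(c['t'],float),np.array(c['camera_matrix'],float),None)[0][:,0]
def box(p,x0,x1,w,z0,z1):
    c,s=np.cos(p[2]),np.sin(p[2])
    return [[p[0]+c*x-s*y,p[1]+s*x+c*y,z] for x in(x0,x1) for y in(-w/2,w/2) for z in(z0,z1)]
def fit(p0,views,boxes):
    "views: (mask,cal); returns pose and IoU"
    def cost(p):
        J=0
        for m,c in views:
            r=np.zeros((1600,2560),np.uint8)
            for b in boxes:
                q=cv2.convexHull(((proj(box(p,*b),c)+.5)*4*16-8).astype(np.int32)); cv2.fillConvexPoly(r,q,1,shift=4)
            r=cv2.resize(r.astype(np.float32),(640,400),interpolation=cv2.INTER_AREA)
            J-=np.minimum(r,m).sum()/np.maximum(r,m).sum()
        return J/len(views)
    p0=np.array(p0,float)
    S=[p0]+[p0+np.eye(3)[i]*d for i,d in enumerate((.01,.01,.15))]
    o=minimize(cost,p0,method='Nelder-Mead',options=dict(initial_simplex=S,xatol=1e-4,fatol=1e-4))
    return o.x,-o.fun
def biggest(m,near=None):
    n,l,st,ce=cv2.connectedComponentsWithStats(m.astype(np.uint8)); 
    return (l==1+np.argmax(st[1:,4])).astype(np.float32)
def orange(f):
    h=cv2.cvtColor(f,cv2.COLOR_RGB2HSV); return (h[...,0]>=5)&(h[...,0]<=16)&(h[...,1]>190)&(h[...,2]>80)
E
python3 - <<'E'
from h import *
out=[]
V={}
for cam in("scene","side"):
    f=grab_frame(cam); c=get_calibration(cam); m=orange(f)
    a,b,w,h=((155,165,40,70) if cam=="scene" else (300,130,75,30))
    k=np.zeros_like(m); k[b:b+h,a:a+w]=1; V.setdefault('file',[]).append((biggest(m&k),c))
    for n in("brush","tray"):
        d=silhouettes(n,cam)
        print(n,cam,[(x['p'],x['region'].sum()) for x in d][:3])
        if d: V.setdefault(n,[]).append((d[0]['region'].astype(np.float32),c))
    if cam=="scene":
        cv2.imwrite("pics/c1.png",cv2.resize(f[160:320,95:295,::-1],(800,600)))
fb=[(-.07,.03,.02,0,.026)]; bb=[(-.07,.03,.02,0,.026),(.03,.11,.02,.005,.03)]; tb=[(-.129,.129,.263,0,.012)]
for n,p,b in(("file",(.47,-.26,-.1),fb),("brush",(.524,-.155,-.17),bb),("tray",(.571,.216,-.24),tb)):
    for v in ([V[n][0]],V[n][1:],V[n]):
        if v: print(n,*fit(p,v,b))
E
```

```text
brush scene [(0.77, np.int64(639))]
tray scene [(0.71, np.int64(9161)), (0.19, np.int64(298))]
brush side [(0.95, np.int64(524))]
tray side [(0.81, np.int64(6973))]
file [ 0.44457668 -0.28378167  0.46080873] 0.1536094695329666
file [ 0.47 -0.26 -0.1 ] -0.0
file [ 0.45320633 -0.27814798  0.4632864 ] 0.09055724740028381
brush [ 0.52519013 -0.16192096 -0.0918926 ] 0.8174533247947693
brush [ 0.52262282 -0.16142941 -0.10408388] 0.8714360594749451
brush [ 0.52493654 -0.16209744 -0.08919301] 0.842430591583252
tray [ 0.57548762  0.21460921 -0.19142798] 0.9379789233207703
tray [ 0.57036922  0.21418073 -0.1896298 ] 0.8700078725814819
tray [ 0.57247908  0.21476367 -0.18688246] 0.8949568271636963
```

View pics/c1.png

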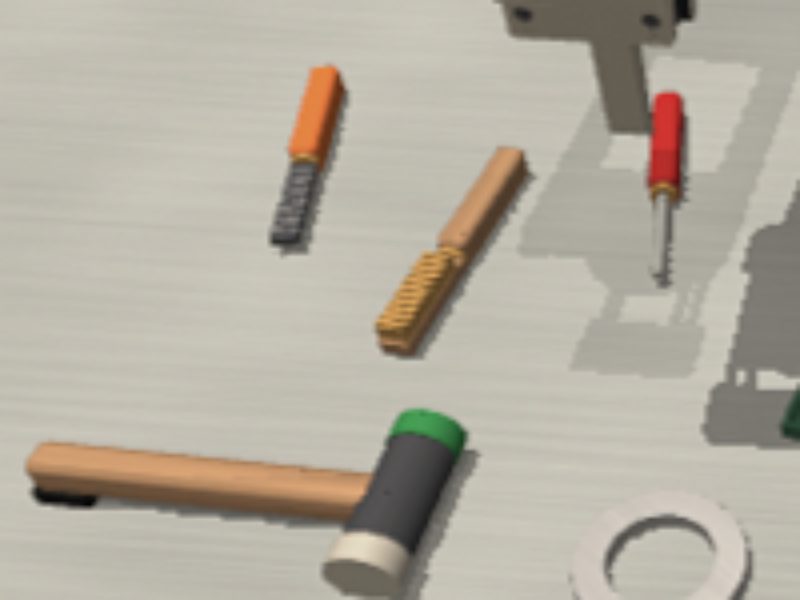

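The crop confirms the choices: the orange file with a dark ridged blade at crop (305,155), the wooden brush with brass bristles at (450,250). The red screwdriver and the mallet are clearly different. I'll fix the orange threshold and measure the tray more tightly from its green hull.

```bash
python3 - <<'E'
from h import *
F=[];T=[]
for cam in("scene","side"):
    f=grab_frame(cam); c=get_calibration(cam); h=cv2.cvtColor(f,cv2.COLOR_RGB2HSV).astype(int)
    a,b,w,hh=((155,165,40,70) if cam=="scene" else (300,130,75,30))
    k=np.zeros((400,640),bool); k[b:b+hh,a:a+w]=1
    m=biggest((h[...,0]>=4)&(h[...,0]<=18)&(h[...,1]>140)&k); print(cam,m.sum()); F.append((m,c))
    k[:]=0; a,b,w,hh=((285,195,140,112) if cam=="scene" else (210,190,155,90)); k[b:b+hh,a:a+w]=1
    g=k&(h[...,0]>55)&(h[...,0]<95)&(h[...,1]>90)
    g=biggest(cv2.morphologyEx(g.astype(np.uint8),cv2.MORPH_CLOSE,np.ones((7,7))))
    q=cv2.convexHull(np.argwhere(g>0)[:,::-1].astype(np.int32)); t=np.zeros((400,640),np.float32); cv2.fillConvexPoly(t,q,1); print(t.sum()); T.append((t,c))
for v in([F[0]],[F[1]],F): print('file',*fit((.46,-.26,-.1),v,[(-.07,.03,.02,0,.026)]))
for v in([T[0]],[T[1]],T): print('tray',*fit((.571,.216,-.22),v,[(-.129,.129,.263,0,.012)]))
for cam in("scene","side"):
  grab_frame(cam)
  for n in("file","file_tip","brush","brush_tip","lane1","lane2","lane3","scraper","scraper_tip"):
    print(cam,n,[(np.round(d['at'],3).tolist(),round(d['p'],2)) for d in landmark_of(n,cam)][:4])
print(sense()['t'])
E
```

```text
scene 217.0
9159.0
side 191.0
1700.0
file [ 0.44104231 -0.29772919  0.30585127] 0.700305163860321
file [ 0.44441897 -0.29505458  0.47198791] 0.7066450715065002
file [ 0.44348686 -0.29617772  0.30712251] 0.6916502714157104
tray [ 0.57215794  0.21621496 -0.19824102] 0.9775723218917847
tray [ 0.57086395  0.1411688  -0.06923733] 0.25942152738571167
tray [ 0.57215714  0.21591056 -0.19708254] 0.5949068069458008
scene file [([0.445, -0.296, 0.001], 0.62)]
scene file_tip [([0.553, -0.279, 0.01], 0.93)]
scene brush [([0.521, -0.157, -0.002], 0.55)]
scene brush_tip [([0.634, -0.174, 0.014], 0.57), ([0.553, 0.132, 0.003], 0.35)]
scene lane1 [([0.571, 0.216, -0.001], 0.9), ([0.554, 0.129, 0.004], 0.9), ([0.591, 0.298, 0.001], 0.84), ([0.769, 0.017, 0.001], 0.18)]
scene lane2 [([0.571, 0.216, -0.001], 0.9), ([0.554, 0.129, 0.004], 0.9), ([0.591, 0.298, 0.001], 0.84), ([0.769, 0.017, 0.001], 0.18)]
scene lane3 [([0.571, 0.216, -0.001], 0.9), ([0.554, 0.129, 0.004], 0.9), ([0.591, 0.298, 0.001], 0.84), ([0.769, 0.017, 0.001], 0.18)]
scene scraper [([0.237, 0.305, -0.004], 0.85), ([0.676, 0.53, 0.00
[... 373 characters left out ...]
sh [([0.528, -0.161, -0.002], 0.7)]
side brush_tip [([0.634, -0.173, 0.013], 0.88), ([0.55, -0.275, 0.01], 0.33)]
side lane1 [([0.555, 0.132, 0.005], 0.8), ([0.591, 0.298, 0.001], 0.6), ([0.57, 0.216, 0.004], 0.56)]
side lane2 [([0.555, 0.132, 0.005], 0.8), ([0.591, 0.298, 0.001], 0.6), ([0.57, 0.216, 0.004], 0.56)]
side lane3 [([0.555, 0.132, 0.005], 0.8), ([0.591, 0.298, 0.001], 0.6), ([0.57, 0.216, 0.004], 0.56)]
side scraper [([0.396, 0.537, 0.003], 0.9), ([0.671, 0.524, 0.0], 0.65), ([0.579, 0.31, -0.002], 0.61), ([0.238, 0.308, -0.001], 0.57)]
side scraper_tip [([0.686, 0.292, 0.02], 0.89), ([0.672, 0.418, 0.015], 0.72), ([0.332, 0.359, 0.012], 0.68), ([0.452, 0.441, 0.015], 0.59)]
2.1
```

Poses agree between the cameras. File: origin (0.443,-0.297), yaw +10.5°, tip 111 mm away. Brush: (0.525,-0.160), yaw about -6.5°. Tray: (0.5715,0.216), yaw about -11.5°. I'll turn to the file's heading while descending, then move over it.

Request:
{"method": "servo_tool", "body": {
  "commands": [
    [1,0,0,0.6,0.166],
    [1,0,0,0.6,0.166],
    [1,0,0,0.6,0.166],
    [1,0,0,0.6,0.166],
    [1,0,0,0.6,0.166],
    [1,0,0,0.6,0.166],
    [1,0,0,0.6,0.166],
    [1,0,0,0.6,0.166]
  ],
  "newtons": 25
}}

```text
t: 3.1
tcp_pos: [0.6, -0.0, 0.1223]
ee_rot: [-3.13, -0.273, -0.0]
ft_force: [0.1, -0.2, 0.5]
gripper_width: 0.0933
grasp_force: 0.0
```

Request:
{"method": "servo_tool", "body": {
  "commands": [
    [1,-0.74,0.94,0,0],
    [1,-0.74,0.94,0,0],
    [1,-0.74,0.94,0,0],
    [1,-0.74,0.94,0,0],
    [1,-0.74,0.94,0,0],
    [1,-0.74,0.94,0,0],
    [1,-0.74,0.94,0,0],
    [1,-0.74,0.94,0,0],
    [1,-0.74,0.94,0,0],
    [1,-0.74,0.94,0,0]
  ]
}}

```text
t: 4.35
tcp_pos: [0.4871, -0.2131, 0.1234]
ee_rot: [3.128, 0.288, 0.001]
ft_force: [-0.0, 0.5, -0.1]
gripper_width: 0.093
grasp_force: 0.0
```

Request:
{"method": "servo_tool", "body": {
  "commands": [
    [1,-0.74,0.94,0,0],
    [1,-0.74,0.94,0,0],
    [1,-0.74,0.94,0,0],
    [1,-0.74,0.94,0,0],
    [1,0,0,0,0],
    [1,0,0,0,0]
  ]
}}

```text
t: 5.1
tcp_pos: [0.4431, -0.2961, 0.123]
ee_rot: [3.129, 0.284, 0.001]
ft_force: [0.0, 0.1, 0.0]
gripper_width: 0.0929
grasp_force: 0.0
```

```bash
cat >> h.py <<'E'
from scipy.spatial.transform import Rotation as Ro
def tool():
    s=sense(); R=Ro.from_rotvec(s['ee_rot']).as_matrix(); return np.array(s['tcp_pos']),R,np.degrees(np.arctan2(R[1,0],R[0,0])),s
def togo(p,yaw):
    t,R,y,s=tool(); d=R.T@(np.append(p,t[2])-t)if len(p)==2 else R.T@(np.array(p)-t)
    print('t',round(s['t'],2),'tcp',t.round(4),'yaw',round(y,1),'units xyz',(d/.02).round(2),'turn units',round((y-yaw)/60,3),'down axis',R[:,2].round(3))
E
python3 - <<'E'
from h import *
togo((.443,-.297),10.5)
f=grab_frame("wrist"); cv2.imwrite("pics/w1.png",f[:,:,::-1])
for n in("file","file_tip"): print(n,[(np.round(d['at'],3).tolist(),round(d['p'],2)) for d in landmark_of(n,"wrist")][:3])
c=get_calibration("wrist")
p=(.443,-.297,np.radians(10.5)); print(proj(box(p,-.07,.03,.02,.026,.026),c).round().tolist())
h=cv2.cvtColor(f,cv2.COLOR_RGB2HSV).astype(int); m=biggest((h[...,0]>=4)&(h[...,0]<=18)&(h[...,1]>140)); print(m.sum())
x,y,w,hh=cv2.boundingRect(m.astype(np.uint8)); print(x,y,w,hh)
print(fit(p,[(m,c)],[(-.07,.03,.02,0,.026)]))
E
```

```text
t 5.1 tcp [ 0.4431 -0.2961  0.123 ] yaw 10.4 units xyz [-0.01  0.04  0.  ] turn units -0.002 down axis [ 0. -0. -1.]
file [([0.444, -0.298, 0.002], 0.72)]
file_tip [([0.551, -0.275, 0.014], 0.74)]
[[329.0, 277.0], [329.0, 277.0], [307.0, 277.0], [307.0, 277.0], [330.0, 166.0], [330.0, 166.0], [306.0, 166.0], [306.0, 166.0]]
2461.0
307 158 26 115
(array([ 0.44652141, -0.29720187,  0.2197721 ]), np.float64(0.8995293974876404))
```

View pics/w1.png

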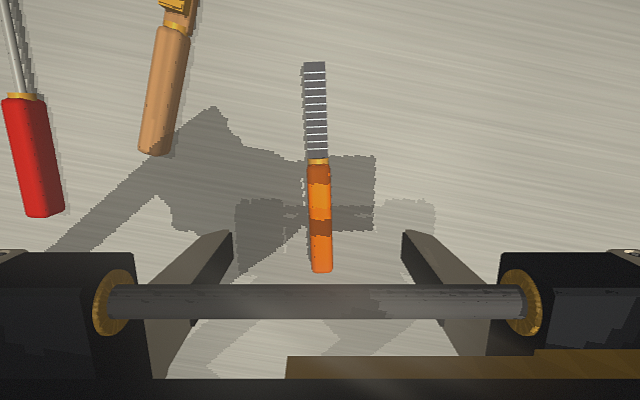

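The wrist view shows the file under the gripper, handle (308-332, 158-273), blade pointing away, about 2° from my heading. The brush and screwdriver are clear of the fingers. I'll correct, descend and grip.

Request:
{"method": "servo_tool", "body": {
  "commands": [
    [1,0.15,0.04,0.9,-0.035],
    [1,0,0,0.9,0],
    [1,0,0,0.9,0],
    [1,0,0,0.9,0],
    [1,0,0,0.9,0],
    [1,0,0,0.9,0],
    [1,0,0,0.5,0],
    [1,0,0,0,0],
    [-1,0,0,0,0],
    [-1,0,0,0,0]
  ],
  "newtons": 25
}}

```text
t: 6.5
tcp_pos: [0.447, -0.2968, 0.0055]
ee_rot: [3.122, 0.34, 0.002]
ft_force: [0.3, 0.1, 0.8]
gripper_width: 0.0773
grasp_force: 0.0
```

Request:
{"method": "servo_tool", "body": {
  "commands": [
    [-1,0,0,0,0],
    [-1,0,0,0,0],
    [-1,0,0,0,0],
    [-1,0,0,0,0]
  ]
}}

```text
t: 7.0
tcp_pos: [0.4464, -0.2963, 0.0046]
ee_rot: [-3.123, -0.34, -0.0]
ft_force: [0.2, -0.1, -0.3]
gripper_width: 0.0377
grasp_force: 0.0
```

Request:
{"method": "servo_tool", "body": {
  "commands": [
    [-1,0,0,0,0],
    [-1,0,0,0,0],
    [-1,0,0,0,0],
    [-1,0,0,0,0]
  ]
}}

```text
t: 7.5
tcp_pos: [0.4464, -0.2963, 0.0046]
ee_rot: [3.123, 0.34, 0.0]
ft_force: [-0.2, -0.5, 0.1]
gripper_width: 0.0197
grasp_force: 25.0
```

```bash
python3 - <<'E'
from h import *
togo((.552+.003,.220-.0006),-11.5)
print(sense()['gripper_width'],sense()['grasp_force'])
f=grab_frame("wrist");c=get_calibration("wrist"); t,R,y,s=tool()
h=cv2.cvtColor(f,cv2.COLOR_RGB2HSV).astype(int); m=biggest((h[...,0]>=4)&(h[...,0]<=18)&(h[...,1]>140)); print(m.sum(),cv2.boundingRect(m.astype(np.uint8)))
for n in("file","file_tip"): print(n,[(np.round(d['at'],3).tolist(),round(d['p'],2)) for d in landmark_of(n,"wrist")][:2], [(np.round(d['at'],3).tolist(),round(d['p'],2)) for d in (grab_frame("scene"),landmark_of(n,"scene"))[1]][:2])
E
```

```text
t 7.5 tcp [ 0.4464 -0.2963  0.0046] yaw 12.4 units xyz [ 10.85 -24.02  -0.  ] turn units 0.399 down axis [ 0. -0. -1.]
0.01974829732079893 24.99134123325348
3352.0 (274, 319, 136, 60)
file [([0.448, -0.296, 0.002], 0.77)] [([0.445, -0.297, 0.002], 0.74), ([0.453, -0.051, -0.002], 0.33)]
file_tip [([0.552, -0.273, 0.018], 0.9)] [([0.552, -0.275, 0.016], 0.59), ([0.591, 0.299, 0.004], 0.16)]
```

The file is gripped: width 19.7 mm, 25 N, origin at the TCP. I'll lift it, turning to the tray's heading.

Request:
{"method": "servo_tool", "body": {
  "commands": [
    [-1,0,0,-0.6,0],
    [-1,0,0,-0.9,0.1],
    [-1,0,0,-0.9,0.1],
    [-1,0,0,-0.9,0.1],
    [-1,0,0,-0.9,0.1],
    [-1,0,0,0,0]
  ]
}}

```text
t: 8.6
tcp_pos: [0.4476, -0.2972, 0.0909]
ee_rot: [3.124, -0.316, 0.005]
ft_force: [-0.2, -0.1, -1.6]
gripper_width: 0.0196
grasp_force: 25.0
```

```bash
python3 - <<'E'
from h import *
togo((.552,.220),-11.5)
E
```

```text
t 8.6 tcp [ 0.4476 -0.2972  0.0909] yaw -11.5 units xyz [ -0.06 -26.38  -0.05] turn units -0.001 down axis [ 0.003 -0.002 -1.   ]
```

Request:
{"method": "servo_tool", "body": {
  "commands": [
    [-1,0,-0.94,0,0],
    [-1,0,-0.94,0,0],
    [-1,0,-0.94,0,0],
    [-1,0,-0.94,0,0],
    [-1,0,-0.94,0,0],
    [-1,0,-0.94,0,0],
    [-1,0,-0.94,0,0],
    [-1,0,-0.94,0,0],
    [-1,0,-0.94,0,0],
    [-1,0,-0.94,0,0]
  ]
}}

```text
t: 9.85
tcp_pos: [0.4844, -0.1109, 0.0886]
ee_rot: [-3.126, 0.317, -0.0]
ft_force: [0.3, 0.4, -1.0]
gripper_width: 0.0199
grasp_force: 25.0
```

Request:
{"method": "servo_tool", "body": {
  "commands": [
    [-1,0,-0.94,0,0],
    [-1,0,-0.94,0,0],
    [-1,0,-0.94,0,0],
    [-1,0,-0.94,0,0],
    [-1,0,-0.94,0,0],
    [-1,0,-0.94,0,0],
    [-1,0,-0.94,0,0],
    [-1,0,-0.94,0,0],
    [-1,0,-0.94,0,0],
    [-1,0,-0.94,0,0]
  ]
}}

```text
t: 11.1
tcp_pos: [0.5221, 0.0733, 0.0886]
ee_rot: [3.126, -0.317, -0.0]
ft_force: [0.3, 0.1, -2.0]
gripper_width: 0.02
grasp_force: 25.0
```

Request:
{"method": "servo_tool", "body": {
  "commands": [
    [-1,0,-0.94,0,0],
    [-1,0,-0.94,0,0],
    [-1,0,-0.94,0,0],
    [-1,0,-0.94,0,0],
    [-1,0,-0.94,0,0],
    [-1,0,-0.94,0,0],
    [-1,0,-0.94,0,0],
    [-1,0,-0.94,0,0],
    [-1,0,0,0,0],
    [-1,0,0,0,0]
  ]
}}

```text
t: 12.35
tcp_pos: [0.5519, 0.2192, 0.0884]
ee_rot: [3.125, -0.316, -0.001]
ft_force: [0.6, -0.3, -2.1]
gripper_width: 0.02
grasp_force: 25.0
```

```bash
python3 - <<'E'
from h import *
togo((.552,.220,0.008),-11.5)
f=grab_frame("wrist");c=get_calibration("wrist")
# overlay predicted tray dividers
p=(.5715,.216,np.radians(-11.5)); g=f[:,:,::-1].copy()
cc,ss=np.cos(p[2]),np.sin(p[2])
for y,z in((-.1315,.012),(-.0425,.008),(.0425,.008),(.1315,.012)):
    q=proj([[p[0]+cc*x-ss*y,p[1]+ss*x+cc*y,z] for x in(-.03,.125)],c); cv2.line(g,*[tuple(int(v) for v in np.clip(a,-2000,3000)) for a in q],(255,0,255),1)
cv2.imwrite("pics/w2.png",g)
for n in("tray","lane1"): print(n,[(np.round(d['at'],3).tolist(),round(d['p'],2)) for d in landmark_of(n,"wrist")][:3])
for n in("file","file_tip"): print(n,[(np.round(d['at'],3).tolist(),round(d['p'],2)) for d in landmark_of(n,"wrist")][:2])
E
```

```text
t 12.35 tcp [0.5519 0.2192 0.0884] yaw -11.6 units xyz [-0.   -0.04  4.02] turn units -0.001 down axis [-0. -0. -1.]
tray []
lane1 [([0.585, 0.302, 0.004], 0.6), ([0.554, 0.134, 0.006], 0.59)]
file [([0.552, 0.222, 0.087], 0.88)]
file_tip [([0.656, 0.195, 0.099], 0.58)]
```

View pics/w2.png

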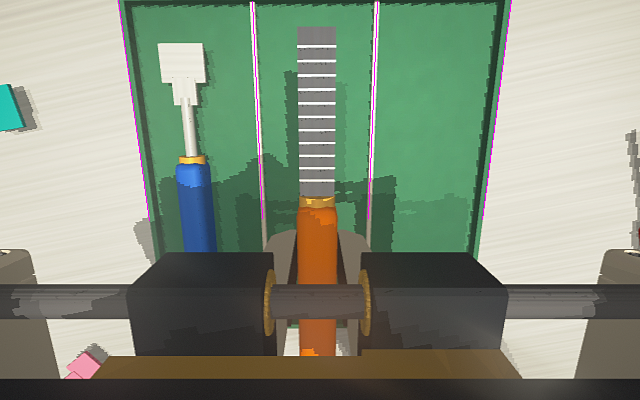

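The overlaid tray lines match the dividers (255,100), (373,100) and the rim. The file hangs centred in the middle lane, tip at (317,30). I'll lower it gently, then open only partway so the fingers stay inside the lane.

Request:
{"method": "servo_tool", "body": {
  "commands": [
    [-1,0,-0.04,0.8,0],
    [-1,0,0,0.8,0],
    [-1,0,0,0.8,0],
    [-1,0,0,0.8,0],
    [-1,0,0,0.5,0],
    [-1,0,0,0.2,0],
    [-1,0,0,0.1,0],
    [-1,0,0,0.03,0],
    [-1,0,0,0,0]
  ]
}}

```text
t: 13.72
tcp_pos: [0.5526, 0.2203, 0.0085]
ee_rot: [-3.125, 0.317, -0.001]
ft_force: [0.1, 0.1, -1.8]
gripper_width: 0.0199
grasp_force: 25.0
```

Request:
{"method": "servo_tool", "body": {
  "commands": [
    [-1,0,0,0.04,0],
    [-1,0,0,0.02,0],
    [-1,0,0,0,0]
  ]
}}

```text
t: 14.1
tcp_pos: [0.5526, 0.2203, 0.0076]
ee_rot: [-3.125, 0.317, -0.001]
ft_force: [-3.0, -0.9, 6.3]
gripper_width: 0.02
grasp_force: 25.0
```

Contact at 6 N upward, so the file is on the floor. Release gently and rise.

Request:
{"method": "servo_tool", "body": {
  "commands": [
    [-0.4,0,0,0,0],
    [-0.2,0,0,0,0],
    [-0.14,0,0,0,0],
    [-0.14,0,0,0,0]
  ]
}}

```text
t: 14.6
tcp_pos: [0.5522, 0.2201, 0.0067]
ee_rot: [3.126, -0.317, -0.0]
ft_force: [0.2, -0.0, -0.3]
gripper_width: 0.0399
grasp_force: 0.0
```

Request:
{"method": "servo_tool", "body": {
  "commands": [
    [-0.14,0,0,-0.4,0],
    [-0.14,0,0,-0.9,0],
    [-0.14,0,0,-0.9,0],
    [1,0,0,-0.9,0],
    [1,0,0,-0.9,0],
    [1,0,0,-0.9,0],
    [1,0,0,0,0]
  ]
}}

```text
t: 15.48
tcp_pos: [0.5537, 0.2206, 0.1073]
ee_rot: [-3.124, 0.317, -0.006]
ft_force: [-0.3, -0.2, -0.0]
gripper_width: 0.0752
grasp_force: 0.0
```

```bash
python3 - <<'E'
from h import *
for cam in("wrist","scene"):
  f=grab_frame(cam)
  for n in("file","file_tip")+(("brush","brush_tip") if cam=="scene" else ()): print(cam,n,[(np.round(d['at'],3).tolist(),round(d['p'],2)) for d in landmark_of(n,cam)][:2])
togo((.525,-.160),-6.5)
E
```

```text
wrist file [([0.552, 0.222, 0.006], 0.72)]
wrist file_tip [([0.657, 0.197, 0.018], 0.73)]
scene file [([0.549, 0.221, 0.003], 0.81)]
scene file_tip [([0.659, 0.198, 0.016], 0.72)]
scene brush [([0.522, -0.157, -0.004], 0.72)]
scene brush_tip [([0.633, -0.175, 0.014], 0.62)]
t 15.88 tcp [0.5518 0.22   0.104 ] yaw -11.6 units xyz [2.500e+00 1.888e+01 1.000e-02] turn units -0.085 down axis [-0.001 -0.    -1.   ]
```

The file lies at (0.551,0.2215), as intended. On to the brush.

Request:
{"method": "servo_tool", "body": {
  "commands": [
    [1,0.12,0.94,0,0],
    [1,0.12,0.94,0,0],
    [1,0.12,0.94,0,0],
    [1,0.12,0.94,0,0],
    [1,0.12,0.94,0,0],
    [1,0.12,0.94,0,0],
    [1,0.12,0.94,0,0],
    [1,0.12,0.94,0,0],
    [1,0.12,0.94,0,0],
    [1,0.12,0.94,0,0]
  ]
}}

```text
t: 17.12
tcp_pos: [0.5379, 0.03, 0.1049]
ee_rot: [-3.126, 0.317, -0.0]
ft_force: [-1.3, -0.3, 0.3]
gripper_width: 0.0929
grasp_force: 0.0
```

Request:
{"method": "servo_tool", "body": {
  "commands": [
    [1,0.12,0.94,0,0],
    [1,0.12,0.94,0,0],
    [1,0.12,0.94,0,0],
    [1,0.12,0.94,0,0],
    [1,0.12,0.94,0,0],
    [1,0.12,0.94,0,0],
    [1,0.12,0.94,0,0],
    [1,0.12,0.94,0,0],
    [1,0.12,0.94,0,0],
    [1,0.12,0.94,0,-0.07]
  ]
}}

```text
t: 18.38
tcp_pos: [0.5236, -0.1591, 0.1048]
ee_rot: [3.135, -0.2, -0.0]
ft_force: [1.3, 1.1, 0.6]
gripper_width: 0.0927
grasp_force: 0.0
```

Request:
{"method": "servo_tool", "body": {
  "commands": [
    [1,0,0,0,0],
    [1,0,0,0,0]
  ]
}}

```text
t: 18.62
tcp_pos: [0.5237, -0.1576, 0.1047]
ee_rot: [-3.134, 0.205, 0.0]
ft_force: [-0.1, -0.0, 0.7]
gripper_width: 0.0929
grasp_force: 0.0
```

```bash
python3 - <<'E'
from h import *
f=grab_frame("wrist"); c=get_calibration("wrist"); cv2.imwrite("pics/w3.png",f[:,:,::-1])
for n in("brush","brush_tip"): print(n,[(np.round(d['at'],3).tolist(),round(d['p'],2)) for d in landmark_of(n,"wrist")][:2])
d=silhouettes("brush","wrist"); m=d[0]['region'].astype(np.float32)
x,e=fit((.525,-.16,-.13),[(m,c)],[(-.07,.03,.02,0,.026),(.03,.11,.02,.005,.03)]); print(x,np.degrees(x[2]),e)
togo(x[:2],np.degrees(x[2]))
E
```

```text
brush [([0.525, -0.157, -0.004], 0.77)]
brush_tip [([0.522, -0.162, 0.0], 0.74), ([0.629, -0.174, 0.013], 0.72)]
[ 0.52241403 -0.15949238 -0.11788593] -6.754366020547319 0.8920065760612488
t 18.82 tcp [ 0.5238 -0.1572  0.1048] yaw -7.4 units xyz [-0.06  0.12 -0.  ] turn units -0.01 down axis [-0.  0. -1.]
```

View pics/w3.png

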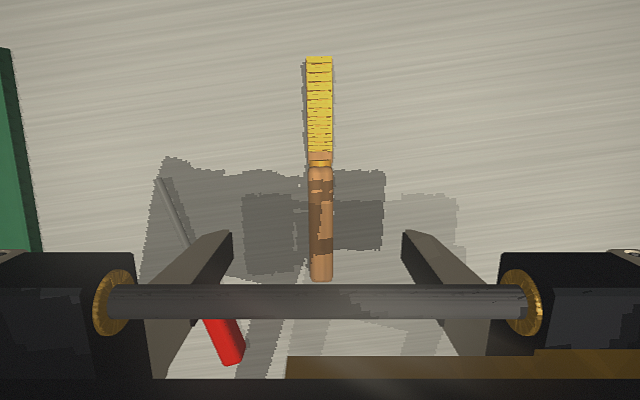

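The brush is centred under the gripper, bristles (320,105), handle to (320,280). The screwdriver's red handle at (222,340) is to the left, outside the fingers' path. I'll still narrow the opening for clearance, then descend and grip.

Request:
{"method": "servo_tool", "body": {
  "commands": [
    [0.3,-0.04,0.1,0.6,0],
    [0.3,0,0,0.7,0],
    [0.3,0,0,0.9,0],
    [0.3,0,0,0.9,0],
    [0.3,0,0,0.9,0],
    [0.3,0,0,0.7,0],
    [0.3,0,0,0.3,0],
    [0.3,0,0,0,0],
    [-1,0,0,0,0],
    [-1,0,0,0,0]
  ]
}}

```text
t: 20.08
tcp_pos: [0.5234, -0.1599, 0.0056]
ee_rot: [3.135, -0.202, 0.002]
ft_force: [-0.3, -0.7, 0.6]
gripper_width: 0.0448
grasp_force: 0.0
```

Request:
{"method": "servo_tool", "body": {
  "commands": [
    [-1,0,0,0,0],
    [-1,0,0,0,0],
    [-1,0,0,0,0],
    [-1,0,0,0,0]
  ]
}}

```text
t: 20.58
tcp_pos: [0.5228, -0.1598, 0.005]
ee_rot: [3.135, -0.202, 0.0]
ft_force: [-0.6, -0.3, 2.3]
gripper_width: 0.02
grasp_force: 25.0
```

```bash
python3 - <<'E'
from h import *
togo((.535,.1365),-11.5); print(sense()['gripper_width'],sense()['grasp_force'])
for cam in("wrist","scene"):
  grab_frame(cam)
  for n in("brush","brush_tip"): print(n,[(np.round(d['at'],3).tolist(),round(d['p'],2)) for d in landmark_of(n,cam)][:2])
E
```

```text
t 20.57 tcp [ 0.5228 -0.1598  0.005 ] yaw -7.4 units xyz [ -1.3  -14.77  -0.  ] turn units 0.069 down axis [ 0. -0. -1.]
0.019953875563388648 24.98832643032074
brush [([0.524, -0.157, 0.0], 0.86)]
brush_tip [([0.632, -0.177, 0.014], 0.89)]
brush [([0.527, -0.157, -0.001], 0.56)]
brush_tip [([0.633, -0.173, 0.014], 0.97)]
```

Request:
{"method": "servo_tool", "body": {
  "commands": [
    [-1,0,0,-0.5,0],
    [-1,0,0,-0.9,0],
    [-1,0,0,-0.9,0],
    [-1,0,0,-0.9,0.035],
    [-1,0,0,-0.9,0.034],
    [-1,0,0,0,0]
  ]
}}

```text
t: 21.62
tcp_pos: [0.5243, -0.1603, 0.0893]
ee_rot: [3.124, -0.317, 0.006]
ft_force: [0.3, -0.1, -2.0]
gripper_width: 0.0198
grasp_force: 25.0
```

Request:
{"method": "servo_tool", "body": {
  "commands": [
    [-1,-0.15,-0.915,0,0],
    [-1,-0.15,-0.915,0,0],
    [-1,-0.15,-0.915,0,0],
    [-1,-0.15,-0.915,0,0],
    [-1,-0.15,-0.915,0,0],
    [-1,-0.15,-0.915,0,0],
    [-1,-0.15,-0.915,0,0],
    [-1,-0.15,-0.915,0,0]
  ]
}}

```text
t: 22.62
tcp_pos: [0.5285, -0.0102, 0.0869]
ee_rot: [3.126, -0.315, 0.0]
ft_force: [1.1, -0.2, -1.1]
gripper_width: 0.02
grasp_force: 25.0
```

Request:
{"method": "servo_tool", "body": {
  "commands": [
    [-1,-0.15,-0.915,0,0],
    [-1,-0.15,-0.915,0,0],
    [-1,-0.15,-0.915,0,0],
    [-1,-0.15,-0.915,0,0],
    [-1,-0.14,-0.915,0,0],
    [-1,-0.14,-0.915,0,0],
    [-1,-0.14,-0.915,0,0],
    [-1,-0.14,-0.915,0,0],
    [-1,0,0,0,0],
    [-1,0,0,0,0]
  ]
}}

```text
t: 23.88
tcp_pos: [0.5349, 0.1364, 0.0867]
ee_rot: [3.125, -0.315, -0.0]
ft_force: [-0.4, -1.5, -1.1]
gripper_width: 0.0196
grasp_force: 25.0
```

```bash
python3 - <<'E'
from h import *
togo((.535,.1365,0.008),-11.5)
f=grab_frame("wrist"); cv2.imwrite("pics/w4.png",f[:,:,::-1])
for n in("brush","brush_tip","file","lane2"): print(n,[(np.round(d['at'],3).tolist(),round(d['p'],2)) for d in landmark_of(n,"wrist")][:3])
E
```

```text
t 23.88 tcp [0.5349 0.1364 0.0867] yaw -11.5 units xyz [ 0.   -0.01  3.94] turn units -0.0 down axis [-0. -0. -1.]
brush [([0.535, 0.135, 0.081], 0.56)]
brush_tip [([0.64, 0.114, 0.097], 0.79)]
file [([0.55, 0.224, 0.007], 0.8)]
lane2 [([0.589, 0.297, 0.004], 0.75), ([0.574, 0.212, 0.005], 0.75)]
```

View pics/w4.png

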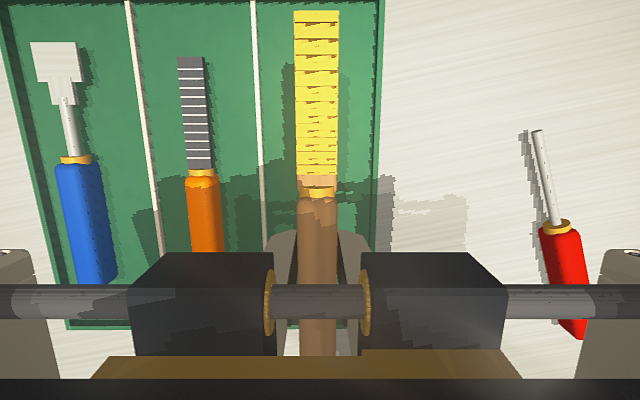

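The file lies straight in the middle lane (195,155). The brush hangs centred over the last lane (317,100), between the divider (257) and the rim (378). Lower it.

Request:
{"method": "servo_tool", "body": {
  "commands": [
    [-1,0,0,0.8,0],
    [-1,0,0,0.8,0],
    [-1,0,0,0.8,0],
    [-1,0,0,0.8,0],
    [-1,0,0,0.45,0],
    [-1,0,0,0.2,0],
    [-1,0,0,0.06,0],
    [-1,0,0,0.03,0],
    [-1,0,0,0,0]
  ]
}}

```text
t: 25.25
tcp_pos: [0.5354, 0.1367, 0.0086]
ee_rot: [-3.126, 0.315, -0.001]
ft_force: [-1.1, -0.8, -0.8]
gripper_width: 0.0198
grasp_force: 25.0
```

Request:
{"method": "servo_tool", "body": {
  "commands": [
    [-1,0,0,0.03,0],
    [-1,0,0,0.02,0],
    [-1,0,0,0,0]
  ]
}}

```text
t: 25.62
tcp_pos: [0.5353, 0.1367, 0.0079]
ee_rot: [-3.126, 0.315, -0.001]
ft_force: [-3.9, -1.0, 6.5]
gripper_width: 0.0197
grasp_force: 25.0
```

Contact. Release and rise.

Request:
{"method": "servo_tool", "body": {
  "commands": [
    [-0.4,0,0,0,0],
    [-0.2,0,0,0,0],
    [-0.14,0,0,0,0],
    [-0.14,0,0,0,0]
  ]
}}

```text
t: 26.12
tcp_pos: [0.5349, 0.1366, 0.0069]
ee_rot: [3.126, -0.315, -0.0]
ft_force: [0.0, -0.1, -0.4]
gripper_width: 0.0397
grasp_force: 0.0
```

Request:
{"method": "servo_tool", "body": {
  "commands": [
    [-0.14,0,0,-0.4,0],
    [-0.14,0,0,-0.9,0],
    [-0.14,0,0,-0.9,0],
    [-0.14,0,0,-0.9,0],
    [-0.14,0,0,-0.9,0],
    [-0.14,0,0,-0.9,0],
    [-0.14,0,0,-0.9,0],
    [-0.14,0,0,-0.9,0],
    [-0.14,0,0,0,0],
    [-0.14,0,0,0,0]
  ]
}}

```text
t: 27.38
tcp_pos: [0.5346, 0.1366, 0.1405]
ee_rot: [3.126, -0.315, -0.001]
ft_force: [0.1, -0.0, -0.1]
gripper_width: 0.0399
grasp_force: 0.0
```

```bash
python3 - <<'E'
from h import *
f=grab_frame("scene"); cv2.imwrite("pics/s2.png",f[:,:,::-1])
for n in("brush","brush_tip","file","file_tip"): print(n,[(np.round(d['at'],3).tolist(),round(d['p'],2)) for d in landmark_of(n,"scene")][:2])
E
```

```text
brush [([0.536, 0.139, 0.002], 0.97)]
brush_tip [([0.644, 0.111, 0.019], 0.55)]
file []
file_tip [([0.66, 0.199, 0.016], 0.93)]
```

View pics/s2.png

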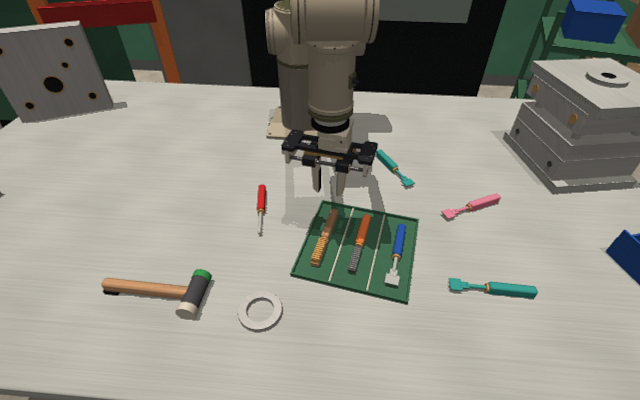

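The brush (325,237), file (360,243) and scraper (397,253) lie parallel, one to a lane, with their handles towards the robot. The screwdriver, mallet and ring are where they were, and the gripper is clear. Handing in.

```bash
python3 -c "
from plant import *
print(close_job())"
```

```text
the job is handed in; nothing more can be done
None
```

The file is in the middle lane and the brush in the last lane, both flat and set down with their handles towards the robot; the bystanders look undisturbed in the final picture, and the job was handed in at about 28 s of the 58 s allowed.

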